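# Check the carburettor's throttle for full travel

### The job

Slide the yellow throttle block out sideways from under the carburettor's throttle lever and set it down (do not drop it) in the blue tray. Then push the red throttle lever's roller all the way down to its stop, hold it there for a full second, and let it rise back to rest under control, without letting it snap back. Leave everything else on the bench where it is.

Things in the scene. Friction and masses are not known exactly. Their poses are not given: they have to be found in the camera images.
- carb: Carburettor (aluminium, four open bores, red bowls front and rear) bolted on a steel stand; fixed, 205 x 180 mm, 161 mm high, brass stud in the middle to 195 mm. Origin: centre of the stand's underside, on the bench. -x is its front, where the throttle lever's free end is; +y is the lever's side; z up.
- throttle (a joint): Sprung red throttle lever, rad: 0 at rest (raised 0.38 above level), 0.70 at its lower stop. Its shaft runs along the carburettor's y through (-0.040, 0, 0.085) m in that frame; the lever points to the front, 120 mm from shaft to roller. A spring pushes it up: about 4 N at the roller at rest, 10 N at the stop.
- roller (a point): Centre of the red roller across the lever's free end, 28 mm in diameter, 50 mm long along the carburettor's y, pressed from above. In the carburettor's frame at (-0.151, 0.110, 0.130) m at rest (top 144 mm above the bench), (-0.154, 0.110, 0.047) m at the stop (top 61 mm). Turns with the lever; parallel to the carburettor's frame at rest.
- chock: Loose yellow block, about 0.2 kg. Origin: centre of its foot's underside; foot 120 (y) x 40 x 15 mm. At y = -40 mm a column 30 x 30 mm, 112 mm high, 3 mm below the roller: it stops the lever. At y = +40 mm the grip fin, 16 mm thick (x), 36 mm wide, top at 125 mm. Cannot be lifted until slid 60 mm along its +y (away from the carburettor), clear of the roller.
- tray: Blue open tray, fixed, 200 x 200 mm outside, walls 4 mm thick and 35 mm high, floor 4 mm thick. Origin: centre of its underside. May stand on either side of the bench.
- case: Closed white parts case with a grey seam, fixed, 190 x 190 x 50 mm; not part of the job; it stands on the other side from the tray. Origin: centre of its underside.
- cup: White plastic cup, 76 mm across, 90 mm high; loose, a bystander. Origin: centre of its underside.
- screwdriver: Orange-handled screwdriver lying flat, 200 mm long; loose, a bystander. Origin: middle of its length, on its underside.
- wrench: Steel wrench lying flat, 170 mm long; loose, a bystander. Origin: middle of its length, on its underside.
- bowl: Red float bowl lying flat, 60 x 100 x 35 mm, a brass fitting on top; loose, a bystander. Origin: centre of its underside.
Not all that is in view belongs to the job. There is more than one size of the chock; the job needs the smallest.

How it is judged:
By the outcome, as a careful person would: the job done as asked, in the order asked, and still so for the second after the job is handed in, with the robot touching nothing.
It also fails if it takes over 62 s, if anything falls off the work surface, if the arm or the gripper's body presses on something with over 40 N, if the wrist force passes 120 N, or if a joint passes its speed limit or range.

### The arm

A 7-joint arm with a two-finger parallel gripper is mounted at the origin on the work surface. World frame = base frame: x ahead of the robot, y to its left, z up, the work surface at z = 0. Lengths are in m, angles in rad, forces in N, time in s.
With the tool pointing down it reaches from about 0.4 to 0.85 m from the base axis. Payload 4.5 kg.
Tool frame: the origin (TCP) lies midway between the tips of the shut fingers; the grasp point (between the pads) lies 19 mm behind it; z points along the fingers, y is the direction in which the jaws open and shut (so a half turn about z gives the same grasp; the last joint's range is limited). The gripper opens to 88 mm and grips with 3 to 60 N. Pads are 18 mm wide; open, the fingers measure 123 mm over their backs; the gripper's body (75 mm by 187 mm) begins 45 mm behind the grasp point.
Start: joints at [-1.265, 0.689, -0.195, 1.565, 0.157, 0.902, -0.215], TCP at [0.168, 0.602, 0.239] pointing down, gripper open.
Joint ranges: [-3.01, 3.01], [-0.46, 2.08], [-1.47, 1.51], [0.13, 2.56], [-1, 4.14], [0.04, 2.09], [-2.66, 2.66]. Speed limits (rad/s): [2.57, 2.57, 3.14, 3.14, 3.14, 3.14, 3.14].

### API

Orientations are given as a unit quaternion [x, y, z, w].
In Python, from plant import get_state, snapshot, finish_job, find_in gives the robot as it stands.
- The arm moves only by the shell command python3 -m creep 'ROWS' [OPENING] [FORCE]. ROWS is JSON, one flat list of numbers, 6 for each row, row after row: the shift along the tool's x, y, z in mm, then the turn, a rotation vector about the tool's x, y, z in degrees. In form: [tx, ty, tz, wx, wy, wz, tx, ty, tz, wx, wy, wz, ...]. A call has 1 to 5 rows; each row shifts and turns the pose as measured when the row begins, along the tool's axes as they then stand; what a row does not reach is not made up. A row lasts 1/12 s, in which the tool goes at most 41.7 mm and 7.16 degrees, less where a joint would pass 70% of its speed; a pose out of reach is approached as far as the arm can. A call is refused whole if a number of a shift passes 41.7 or a number of a turn 7.16, either way. A call with a gripper value outside its range is refused whole. OPENING is the finger opening in mm, from 0 to 88.1, set as the call begins (- or left out, the last holds). The fingers move at their own pace and stop on an object; FORCE is the grip in N (left out, the last holds). Time passes only in rows, so rows that do not move let the fingers close. It gives the time, the measured TCP pose, the force and the opening at its end, in the units of the state.
- get_state(): the state, without advancing time (a new reading comes with each control period).
- snapshot(name): name is "scene" or "top"; returns a dict with "color" (384x512x3 uint8, red, green, blue), "intrinsics" (3x3 intrinsics, pixels), "extrinsics" (4x4, takes a point from world to camera coordinates). Camera axes: x right, y down, z forward; pixel columns grow to the right and rows downward; lengths in m; the calibration is good to about 2 mm. A picture is of the moment at which its call begins. There is no depth.
- finish_job(): hands the job in, once; it reports no verdict.
Trained networks look in the newest picture that a camera, given by its name, has taken for a name from the list of things; names that differ only in an ending like _2 or _b are one class to them, and where a whole thing is asked for, a point or a joint stands for the part that bears it (a point fixed in the world has none). Each returns a list of dicts, best first, with "score" (0 to 1); they miss things now and then, are a little off and sometimes report something else, mostly with a low value. They report only what shows in the picture. A call takes as long as a camera call. They do not tell look-alikes from the thing itself.
- find_in(thing, camera): "xy" ([column, row] in pixels, amid what is visible of it).
The state is a dict: "clock": time; "q": joint angles; "qd": joint speeds; "joint_torque": joint torques, N m; "tool_pos": TCP position; "eef_rot": TCP orientation; "contact_force": force on the tool from outside, world axes, zero at the start; "moment": the same for the moment, N m; "opening": opening from 0.0 (shut) to 1.0 (fully open).
Only numpy, scipy, OpenCV 4.12 (cv2) and the standard library are available. Lean on these libraries where they do the work, as an engineer would, in place of code of your own. Each camera call takes 0.05 s, during which the arm holds its last target.

## Working session

There is one attempt and no reset: what is moved stays moved. The work goes in short steps, Python scripts to look and compute and a shell command to move; the robot and the scene stay as the last step left them, time stands still between calls to the robot, and variables do not carry over. Pictures are saved under pics/ and viewed, and the job is handed in when it is done.

```bash
mkdir -p pics; ls; python3 - <<'E'
from plant import *
import cv2,json
s=get_state();print(s)
for n in("scene","top"):
    d=snapshot(n);cv2.imwrite(f"pics/{n}0.png",d["color"][:,:,::-1]);print(d["intrinsics"],d["extrinsics"])
    for t in("carb","roller","chock","tray","case","cup"):
        print(n,t,find_in(t,n)[:4])
E
```

```text
pics
{'clock': 0.0, 'q': array([-1.26517162,  0.68999282, -0.19455936,  1.56632835,  0.15729774,
        0.90251363, -0.21511704]), 'qd': array([ 0.00049893, -0.00020128,  0.00028633,  0.00043139,  0.00204953,
       -0.00048248,  0.00030178]), 'joint_torque': array([-9.35493408e-04, -5.27558684e+01, -1.26710571e+00, -1.53431994e+01,
       -5.26155322e-02,  6.66586086e-03,  1.69449531e-04]), 'tool_pos': array([0.1676602 , 0.60143554, 0.23790986]), 'eef_rot': array([ 1.35445180e-01,  9.90784411e-01, -9.20967579e-04, -7.32255006e-05]), 'contact_force': array([0.22521027, 0.42218703, 0.36726568]), 'moment': array([-0.02270353, -0.04730941, -0.00575291]), 'opening': 0.9984219051886568}
[[405.28370975   0.         255.57452548]
 [  0.         405.28370975 193.10119657]
 [  0.           0.           1.        ]] [[ 0.07405195  0.99722706  0.00738212 -0.02697377]
 [ 0.72480647 -0.04873529 -0.68722664 -0.30130583]
 [-0.68496123  0.05624108 -0.72640557  1.50137036]
 [ 0.          0.          0.          1.        ]]
scene carb [{'xy': [230.3, 274.2], 'score': 0.81}, {'xy': [230.4, 193.9], 's
[... 430 characters left out ...]
 [  0.         432.08564834 190.45106732]
 [  0.           0.           1.        ]] [[-0.00724327 -0.99986083  0.01502874 -0.01443818]
 [-0.98883335  0.00492462 -0.14894416  0.5387572 ]
 [ 0.14884942 -0.01593976 -0.9887314   1.36474453]
 [ 0.          0.          0.          1.        ]]
top carb [{'xy': [273.5, 135.2], 'score': 0.56}]
top roller [{'xy': [251.2, 159.3], 'score': 0.78}]
top chock [{'xy': [359.7, 264.8], 'score': 0.95}, {'xy': [221.4, 243.9], 'score': 0.9}, {'xy': [239.4, 190.8], 'score': 0.56}]
top tray [{'xy': [121.7, 196.1], 'score': 0.85}]
top case [{'xy': [371.6, 195.6], 'score': 0.91}]
top cup [{'xy': [162.8, 133.3], 'score': 0.73}, {'xy': [314.6, 217.9], 'score': 0.7}]
```

View pics/scene0.png

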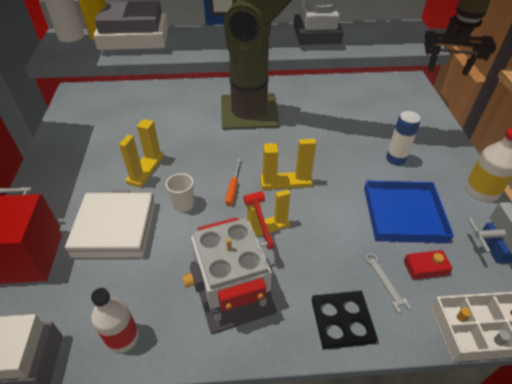

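View pics/top0.png

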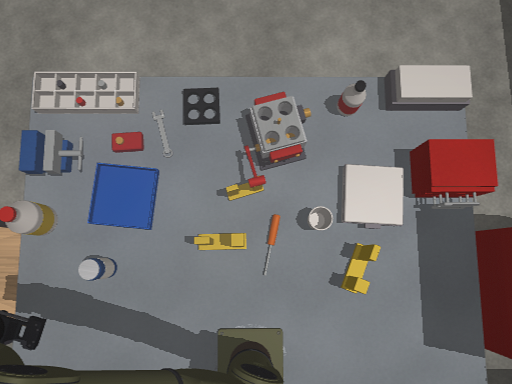

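```bash
python3 - <<'E'
import cv2
a=cv2.imread("pics/scene0.png")[175:335,175:315];cv2.imwrite("pics/sc.png",cv2.resize(a,None,fx=3.7,fy=3.7,interpolation=2))
a=cv2.imread("pics/top0.png")[80:210,210:330];cv2.imwrite("pics/tc.png",cv2.resize(a,None,fx=4.5,fy=4.5,interpolation=2))
E
```

```text
(no output)
```

View pics/sc.png

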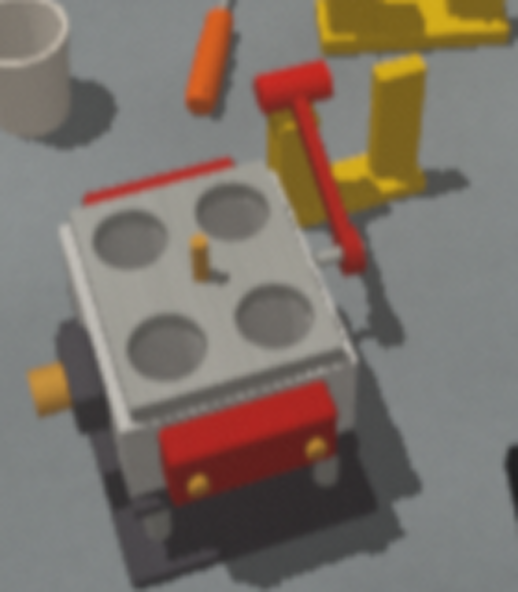

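View pics/tc.png

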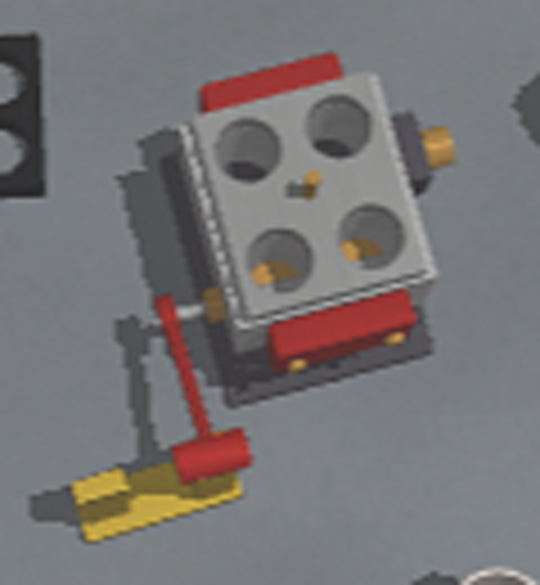

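```bash
cat > h.py <<'E'
import numpy as np
K={"scene":(405.28370975,255.57452548,193.10119657),"top":(432.08564834,254.97710062,190.45106732)}
T={"scene":np.array([[0.07405195,0.99722706,0.00738212,-0.02697377],[0.72480647,-0.04873529,-0.68722664,-0.30130583],[-0.68496123,0.05624108,-0.72640557,1.50137036]]),
"top":np.array([[-0.00724327,-0.99986083,0.01502874,-0.01443818],[-0.98883335,0.00492462,-0.14894416,0.5387572],[0.14884942,-0.01593976,-0.9887314,1.36474453]])}
def ray(c,u,v):
    f,cx,cy=K[c];R=T[c][:,:3];t=T[c][:,3]
    return -R.T@t, R.T@np.array([(u-cx)/f,(v-cy)/f,1])
def atz(c,u,v,z):
    o,d=ray(c,u,v);return o+d*(z-o[2])/d[2]
def proj(c,p):
    f,cx,cy=K[c];q=T[c][:,:3]@np.array(p)+T[c][:,3];return np.array([q[0]/q[2]*f+cx,q[1]/q[2]*f+cy])
def tri(a,b):
    A=[];y=[]
    for c,(u,v) in(("scene",a),("top",b)):
        o,d=ray(c,u,v);d/=np.linalg.norm(d);P=np.eye(3)-np.outer(d,d);A.append(P);y.append(P@o)
    return np.linalg.lstsq(np.vstack(A),np.hstack(y),rcond=None)[0]
E
python3 - <<'E'
from h import *
np.set_printoptions(precision=4,suppress=True)
print("fin",atz("top",232.7,188.4,.125),atz("scene",282.8,192.6,.125),tri((282.8,192.6),(232.7,188.4)))
print("stud",atz("top",279.6,118.9,.195),atz("scene",228.8,239.3,.195))
print("roller",atz("top",257.1,181.1,.130),atz("scene",254.2,198.2,.130),tri((254.2,198.2),(257.1,181.1)))
t=lambda x,y,z:atz("top",210+x/4.5,80+y/4.5,z)
s=lambda x,y,z:atz("scene",175+x/3.7,175+y/3.7,z)
a,b=t(88,543,.0),t(243,493,.0);print("foot",a,b,np.linalg.norm(a-b),np.degrees(np.arctan2(*(a-b)[1::-1])))
# carb body corners top plate z .161
for n,p in (("tl",(195,120)),("tr",(378,75)),("br",(437,272)),("bl",(242,325))): print(n,t(*p,.161))
print("s",s(72,212,.161),s(133,415,.161),s(352,355,.161),s(270,170,.161))
E
```

```text
fin [0.5326 0.0516 0.125 ] [0.5363 0.0568 0.125 ] [0.5334 0.0545 0.1222]
stud [ 0.7297 -0.0899  0.195 ] [ 0.7294 -0.0852  0.195 ]
roller [ 0.554 -0.023  0.13 ] [ 0.5555 -0.0187  0.13  ] [ 0.5544 -0.0208  0.129 ]
foot [0.5108 0.0666 0.    ] [ 0.5476 -0.0486  0.    ] 0.12096468761759631 107.75202216172146
tl [ 0.7797 -0.0126  0.161 ]
tr [ 0.8115 -0.1379  0.161 ]
br [ 0.6729 -0.1748  0.161 ]
bl [ 0.6368 -0.0431  0.161 ]
s [ 0.6789 -0.1622  0.161 ] [ 0.8209 -0.1251  0.161 ] [ 0.7914 -0.0026  0.161 ] [ 0.6542 -0.0403  0.161 ]
```

```bash
cat >> h.py <<'E'
def need(target,yaw_y):
    from plant import get_state
    from scipy.spatial.transform import Rotation as R
    s=get_state();r=R.from_quat(s["eef_rot"]);yd=np.radians(yaw_y)
    y=np.array([np.cos(yd),np.sin(yd),0]);z=np.array([0,0,-1.]);Rt=R.from_matrix(np.c_[np.cross(y,z),y,z])
    sh=r.inv().apply(np.array(target)-s["tool_pos"])*1000
    rv=np.degrees((r.inv()*Rt).as_rotvec())
    print("t",s["clock"],"pos",s["tool_pos"].round(4),"F",s["contact_force"].round(1),"op",round(s["opening"],3),"shift",sh.round(1),"turn",rv.round(2))
E
python3 -m creep '[0,0,0,0,0,7.1, 0,0,0,0,0,7.1, 0,0,0,0,0,7.1, 0,0,0,0,0,7.1, 0,0,0,0,0,7.1]' 88
python3 -m creep '[0,0,0,0,0,7.1, 0,0,0,0,0,7.1, 0,0,0,0,0,7.1, 0,0,0,0,0,2.5]'
python3 - <<'E'
from h import *
need([.5335,.0545,.238],15)
for c,p in (("top",(124,196)),):
  print(atz(c,*p,.02))
import cv2
a=cv2.imread("pics/top0.png")[150:240,75:175];cv2.imwrite("pics/tt.png",cv2.resize(a,None,fx=5,fy=5,interpolation=2))
E
```

```text
clock: 1.12
tool_pos: [0.1679, 0.602, 0.2388]
eef_rot: [0.436, 0.9, -0.0, -0.001]
contact_force: [1.0, 0.8, 0.2]
opening: 0.997
clock: 1.45
tool_pos: [0.1674, 0.6023, 0.2391]
eef_rot: [0.615, 0.788, -0.0, -0.001]
contact_force: [-0.6, 0.4, -0.3]
opening: 0.999
t 1.45 pos [0.1674 0.6023 0.2391] F [-0.6  0.4 -0.3] op 0.999 shift [-6.202e+02  2.222e+02 -2.000e-01] turn [-0.07 -0.09 -0.95]
[0.5254802  0.41153245 0.02      ]
```

View pics/tt.png

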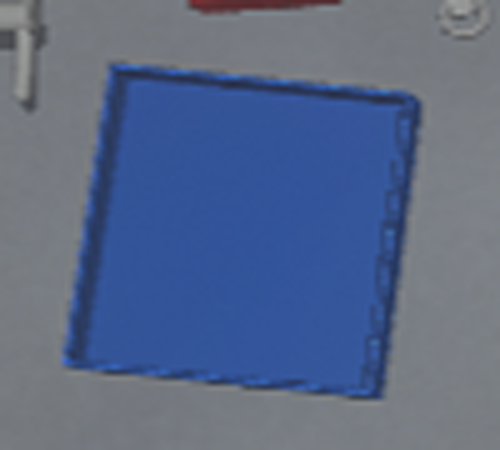

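```bash

python3 -m creep '[-36,13,0,0,0,0, -36,13,0,0,0,0, -36,13,0,0,0,0, -36,13,0,0,0,0, -36,13,0,0,0,0]'
python3 -m creep '[-36,13,0,0,0,0, -36,13,0,0,0,0, -36,13,0,0,0,0, -36,13,0,0,0,0, -36,13,0,0,0,0]'
python3 - <<'E'
from h import *
need([.5335,.0545,.238],15)
t=[atz("top",75+x/5,150+y/5,.035) for x,y in((112,65),(418,97),(382,397),(66,367))]
print(np.mean(t,0),np.array(t).round(3))
E
```

```text
clock: 1.87
tool_pos: [0.2683, 0.449, 0.2369]
eef_rot: [0.608, 0.794, 0.003, -0.006]
contact_force: [0.6, 0.4, 0.4]
opening: 0.997
clock: 2.28
tool_pos: [0.3818, 0.2854, 0.2355]
eef_rot: [0.607, 0.795, 0.005, -0.006]
contact_force: [0.6, -0.0, 0.3]
opening: 1.0
t 2.2833 pos [0.3818 0.2854 0.2355] F [ 0.6 -0.   0.3] op 1.0 shift [-262.7   85.4   -6.3] turn [ 0.02 -0.84  0.31]
[0.52345509 0.40738748 0.035     ] [[0.633 0.498 0.035]
 [0.611 0.298 0.035]
 [0.415 0.316 0.035]
 [0.435 0.518 0.035]]
```

```bash

python3 -m creep '[-37,12,0,0,0,0, -37,12,0,0,0,0, -37,12,0,0,0,0, -37,12,0,0,0,0, -37,12,0,0,0,0]'
python3 -m creep '[-30,10,0,0,0,0, -30,10,0,0,0,0, 0,0,0,0,0,0]'
python3 - <<'E'
from h import *
need([.5335,.0545,.18],15)
from plant import *
import cv2
for n in("scene","top"):
    d=snapshot(n);cv2.imwrite(f"pics/{n}1.png",d["color"][:,:,::-1])
a=cv2.imread("pics/scene1.png")[120:260,200:340];cv2.imwrite("pics/sc1.png",cv2.resize(a,None,fx=4,fy=4,interpolation=2))
E
```

```text
clock: 2.7
tool_pos: [0.4935, 0.1153, 0.2341]
eef_rot: [0.606, 0.796, 0.007, -0.005]
contact_force: [1.0, 0.9, -0.8]
opening: 1.001
clock: 2.95
tool_pos: [0.5349, 0.0497, 0.2338]
eef_rot: [0.611, 0.791, 0.007, -0.001]
contact_force: [-0.2, -1.0, 0.4]
opening: 1.0
t 2.95 pos [0.5349 0.0497 0.2338] F [-0.2 -1.   0.4] op 1.0 shift [ 4.5 -0.6 53.9] turn [ 0.49 -0.59 -0.36]
```

View pics/sc1.png

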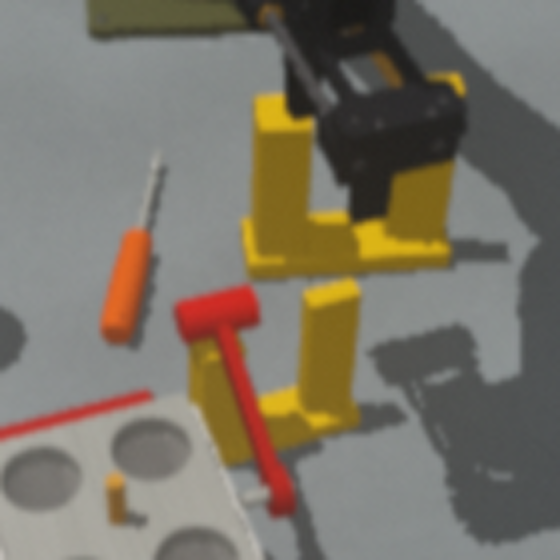

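```bash
python3 - <<'E'
import cv2
a=cv2.imread("pics/top0.png")[170:270,180:290];cv2.imwrite("pics/t2.png",cv2.resize(a,None,fx=5,fy=5,interpolation=2))
a=cv2.imread("pics/scene0.png")[125:205,245:325];cv2.imwrite("pics/s2.png",cv2.resize(a,None,fx=6,fy=6,interpolation=2))
E
```

```text
(no output)
```

View pics/t2.png

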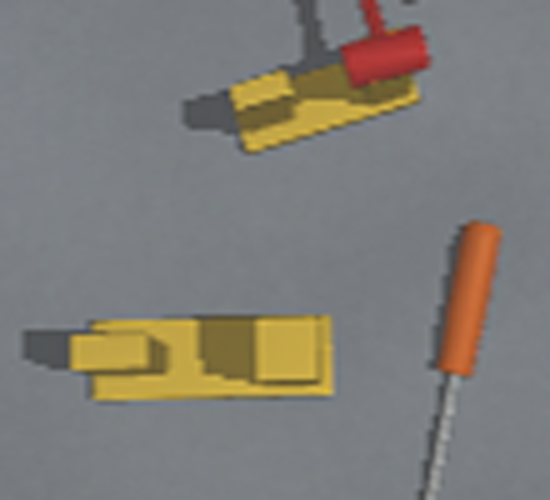

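View pics/s2.png

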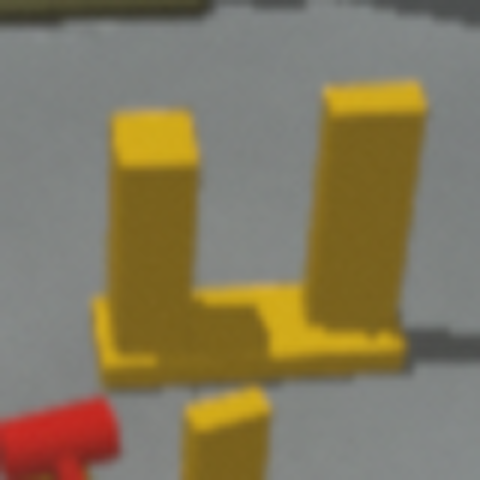

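View pics/top1.png

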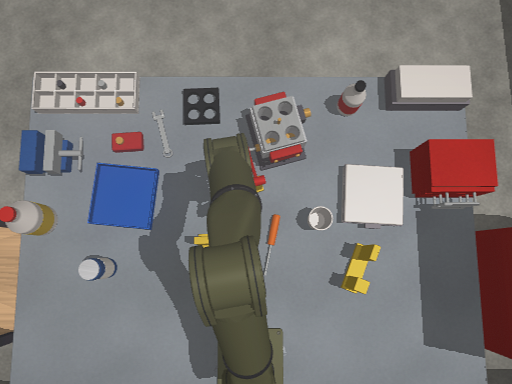

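```bash
python3 - <<'E'
from h import *
print(tri((307.5,141.3),(202.2,240.4)),tri((270.8,148),(237.6,239.6)))
# fin of job chock re-measured
print(tri((245+228/6,125+410/6),(180+264/5,170+90/5)))
t=lambda x,y,z:atz("top",180+x/5,170+y/5,z)
print(t(328,397,0),t(95,400,0),t(92,320,0.015),t(330,318,0.015))
E
```

```text
[0.37457875 0.14180046 0.15810438] [0.37669059 0.03876617 0.14119771]
[0.53488018 0.05456293 0.1209596 ]
[0.34947011 0.01377419 0.        ] [0.34859703 0.16624282 0.        ] [0.40002547 0.1671179  0.015     ] [0.40031702 0.01216939 0.015     ]
```

```bash

python3 -m creep '[4.5,-0.6,30,0.5,-0.6,-0.4, 0,0,30,0,0,0, 0,0,30,0,0,0, 0,0,0,0,0,0]' 66
python3 - <<'E'
from h import *
need([.534,.0545,.085],15)
E
```

```text
clock: 3.38
tool_pos: [0.5305, 0.0681, 0.1436]
eef_rot: [0.603, 0.798, 0.004, -0.002]
contact_force: [-0.1, -0.3, -0.5]
opening: 0.752
t 3.3833 pos [0.5305 0.0681 0.1436] F [-0.1 -0.3 -0.5] op 0.752 shift [-14.5  -0.6  58.5] turn [ 0.27 -0.48  0.86]
```

```bash

python3 -m creep '[-14,-0.5,0,0.3,-0.5,0.9, 0,0,0,0,0,0, 0,0,0,0,0,0]'
python3 - <<'E'
from h import *
need([.534,.0545,.085],15)
E
python3 -m creep '[0,0,0,0,0,0, 0,0,0,0,0,0]'
python3 - <<'E'
from h import *
need([.534,.0545,.085],15)
E
```

```text
clock: 3.63
tool_pos: [0.5332, 0.0572, 0.1452]
eef_rot: [0.607, 0.794, -0.0, -0.001]
contact_force: [0.4, -0.2, 0.8]
opening: 0.751
t 3.6333 pos [0.5332 0.0572 0.1452] F [ 0.4 -0.2  0.8] op 0.751 shift [-2.9  0.1 60.2] turn [-0.09 -0.05  0.21]
clock: 3.8
tool_pos: [0.5348, 0.0573, 0.148]
eef_rot: [0.607, 0.794, 0.001, 0.001]
contact_force: [0.3, 0.9, 0.5]
opening: 0.752
t 3.8 pos [0.5348 0.0573 0.148 ] F [0.3 0.9 0.5] op 0.752 shift [-2.5 -1.7 63. ] turn [ 0.18 -0.01  0.18]
```

```bash

python3 -m creep '[-2,-0.5,15,0,0,0, 0,0,15,0,0,0, 0,0,15,0,0,0, 0,0,12,0,0,0]'
python3 - <<'E'
from h import *
need([.534,.0545,.085],15)
from plant import *
import cv2
d=snapshot("scene");cv2.imwrite("pics/sc2.png",cv2.resize(d["color"][100:260,200:360,::-1],None,fx=3.7,fy=3.7,interpolation=2))
need([.534,.0545,.085],15)
E
```

```text
clock: 4.13
tool_pos: [0.541, 0.0562, 0.0965]
eef_rot: [0.608, 0.794, 0.007, 0.006]
contact_force: [0.3, 0.2, 0.6]
opening: 0.747
t 4.1333 pos [0.541  0.0562 0.0965] F [0.3 0.2 0.6] op 0.747 shift [ 0.2 -7.4 11.4] turn [1.11 0.05 0.15]
t 4.1833 pos [0.54   0.0562 0.0948] F [ 0.4 -0.4 -1.7] op 0.749 shift [-0.1 -6.4  9.7] turn [0.95 0.03 0.16]
```

View pics/sc2.png

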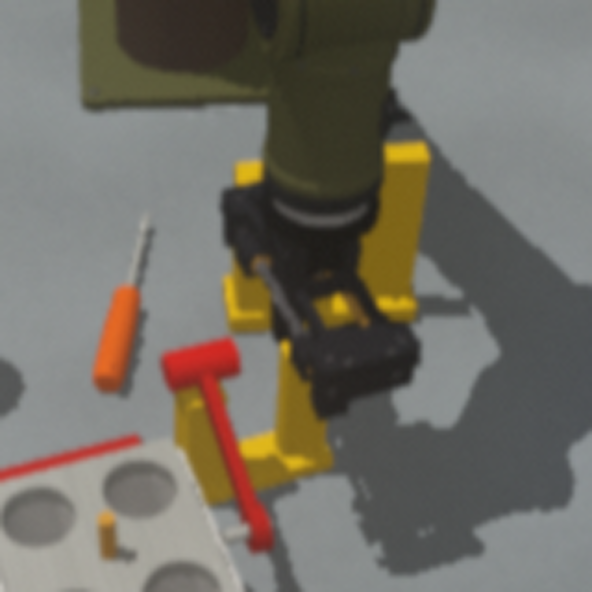

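```bash

python3 -m creep '[0,-4,9,0.9,0,0, 0,-1.5,0,0,0,0, 0,0,0,0,0,0]'
python3 - <<'E'
from h import *
need([.534,.0545,.085],15)
p=np.array([.540,.0562,.0948])+.038*np.array([np.cos(.262),np.sin(.262),0])
print((proj("scene",p)-[200,100])*3.7)
print((proj("scene",[.534,.0545,.125])-[200,100])*3.7)
E
```

```text
clock: 4.43
tool_pos: [0.5352, 0.0549, 0.0865]
eef_rot: [0.608, 0.794, 0.0, 0.001]
contact_force: [-1.6, -0.2, -0.0]
opening: 0.751
t 4.4333 pos [0.5352 0.0549 0.0865] F [-1.6 -0.2 -0. ] op 0.751 shift [-0.1 -1.3  1.5] turn [0.06 0.03 0.16]
[324.14265874 414.07214884]
[302.71059795 340.44089597]
```

```bash

python3 -m creep '[0,0,0,0,0,0, 0,0,0,0,0,0, 0,0,0,0,0,0, 0,0,0,0,0,0, 0,0,0,0,0,0]' 0 40
python3 -m creep '[0,0,0,0,0,0, 0,0,0,0,0,0, 0,0,0,0,0,0]'
python3 - <<'E'
from h import *
need([.534,.0545,.085],15)
from plant import *
import cv2
d=snapshot("scene");cv2.imwrite("pics/sc3.png",cv2.resize(d["color"][100:260,200:360,::-1],None,fx=3.7,fy=3.7,interpolation=2))
E
```

```text
clock: 4.85
tool_pos: [0.5367, 0.0551, 0.089]
eef_rot: [0.608, 0.794, 0.002, 0.002]
contact_force: [-0.4, -0.9, -0.2]
opening: 0.4
clock: 5.1
tool_pos: [0.537, 0.0551, 0.0895]
eef_rot: [0.608, 0.794, 0.002, 0.002]
contact_force: [-1.4, -0.2, -0.4]
opening: 0.178
t 5.1 pos [0.537  0.0551 0.0895] F [-1.4 -0.2 -0.4] op 0.178 shift [ 0.2 -3.1  4.4] turn [0.36 0.07 0.15]
```

View pics/sc3.png

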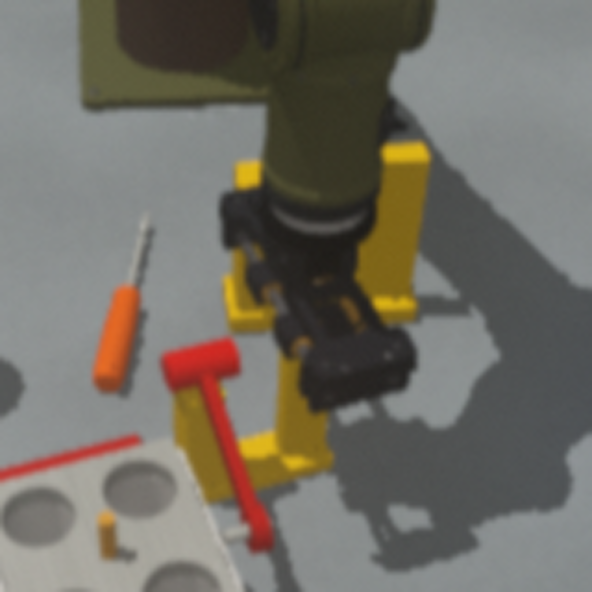

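```bash

python3 -m creep '[0,0,0.4,0,0,0, 5,0,0.4,0,0,0, 10,0,0.4,0,0,0, 12,0,0.4,0,0,0]'
python3 - <<'E'
from h import *
need([.534,.0545,.089],15)
from plant import *
import cv2
d=snapshot("scene");cv2.imwrite("pics/sc4.png",cv2.resize(d["color"][100:260,200:360,::-1],None,fx=3.7,fy=3.7,interpolation=2))
E
```

```text
clock: 5.48
tool_pos: [0.5327, 0.0755, 0.0895]
eef_rot: [0.611, 0.792, 0.002, 0.006]
contact_force: [2.0, -5.0, 16.9]
opening: 0.175
t 5.4833 pos [0.5327 0.0755 0.0895] F [ 2.  -5.  16.9] op 0.175 shift [-20.6  -4.1   0.7] turn [ 0.57  0.46 -0.32]
```

View pics/sc4.png

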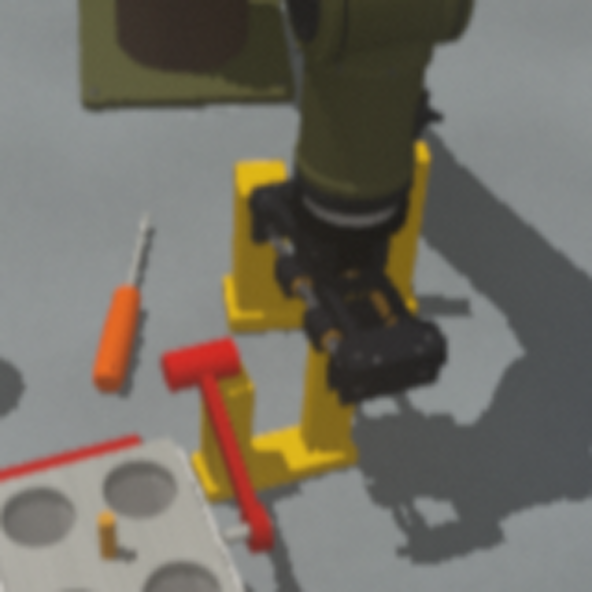

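```bash

python3 -m creep '[12,0,-0.4,0.3,0,0, 14,0,0,0,0,0, 14,0,0,0,0,0, 14,0,0,0,0,0]'
python3 - <<'E'
from h import *
need([.534,.0545,.089],15)
E
```

```text
clock: 5.87
tool_pos: [0.5184, 0.1295, 0.0903]
eef_rot: [0.612, 0.791, -0.001, 0.006]
contact_force: [0.5, -5.6, 6.6]
opening: 0.183
t 5.8667 pos [0.5184 0.1295 0.0903] F [ 0.5 -5.6  6.6] op 0.183 shift [-76.5  -3.8   2.1] turn [ 0.28  0.62 -0.43]
```

```bash

python3 -m creep '[12,0,0,0.3,0.5,0, 8,0,0,0,0,0, 0,0,0,0,0,0]'
python3 - <<'E'
from h import *
need([.534,.0545,.089],15)
from plant import *
import cv2
d=snapshot("scene");cv2.imwrite("pics/sc5.png",cv2.resize(d["color"][100:260,200:360,::-1],None,fx=3.7,fy=3.7,interpolation=2))
E
```

```text
clock: 6.12
tool_pos: [0.5119, 0.1537, 0.0903]
eef_rot: [0.61, 0.792, -0.0, 0.0]
contact_force: [0.7, -1.3, 2.7]
opening: 0.178
t 6.1167 pos [0.5119 0.1537 0.0903] F [ 0.7 -1.3  2.7] op 0.178 shift [-101.6   -4.     1.4] turn [-0.01  0.05 -0.17]
```

View pics/sc5.png

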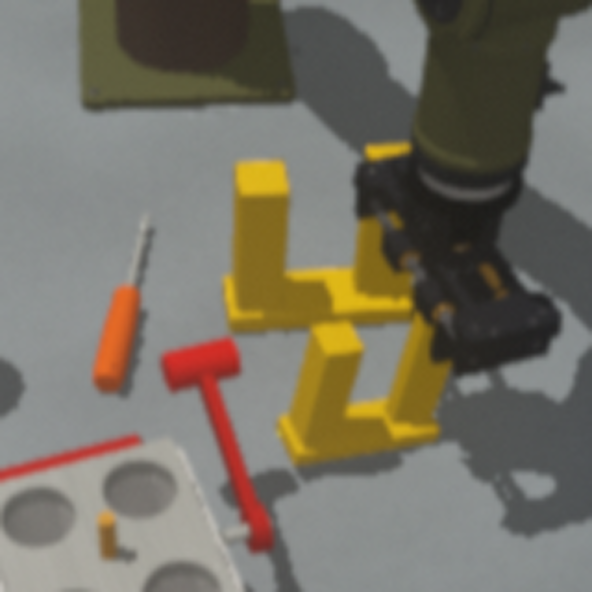

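```bash

python3 -m creep '[0,0,-6,0,0,0, 0,0,-15,0,0,0, 0,0,-20,0,0,0, 0,0,-20,0,0,0, 0,0,-15,0,0,0]' - 50
python3 - <<'E'
from h import *
need([.513,.447,.165],15)
from plant import *
import cv2
d=snapshot("scene");cv2.imwrite("pics/sc6.png",cv2.resize(d["color"][80:240,240:400,::-1],None,fx=3.7,fy=3.7,interpolation=2))
E
```

```text
clock: 6.58
tool_pos: [0.5073, 0.1513, 0.1646]
eef_rot: [0.611, 0.792, -0.006, -0.004]
contact_force: [1.5, 0.5, -2.5]
opening: 0.178
t 6.5833 pos [0.5073 0.1513 0.1646] F [ 1.5  0.5 -2.5] op 0.178 shift [284.6  80.6  -1.8] turn [-0.84  0.05 -0.28]
```

View pics/sc6.png

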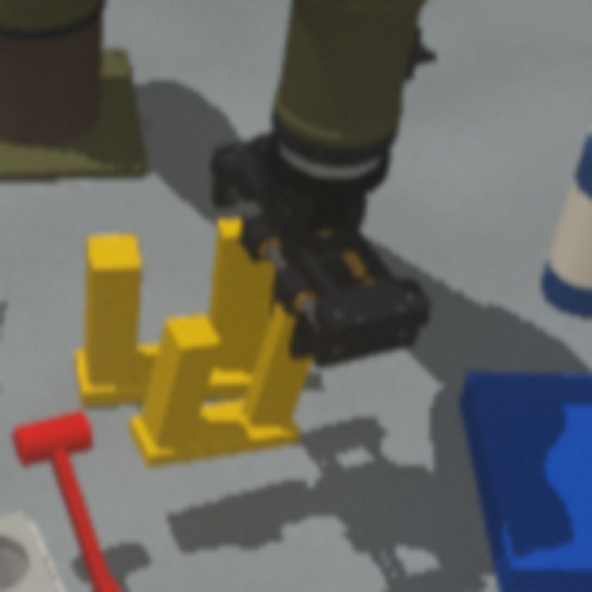

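```bash

python3 -m creep '[28,8,0,-0.8,0,0, 30,9,0,0,0,0, 30,9,0,0,0,0, 30,9,0,0,0,0, 30,9,0,0,0,0]'
python3 - <<'E'
from h import *
need([.513,.447,.165],15)
print(tri((408,116),(90,269)), atz("top",90,269,.12))
E
```

```text
clock: 7.05
tool_pos: [0.5162, 0.2971, 0.1662]
eef_rot: [0.619, 0.785, -0.002, 0.003]
contact_force: [0.1, 0.4, -1.3]
opening: 0.175
t 7.05 pos [0.5162 0.2971 0.1662] F [ 0.1  0.4 -1.3] op 0.175 shift [1.465e+02 3.170e+01 1.000e-01] turn [ 0.02  0.46 -1.55]
[0.29488723 0.45623302 0.17233853] [0.29340729 0.47487063 0.12      ]
```

```bash

python3 -m creep '[30,6,0,0,0.4,-1.5, 30,6,0,0,0,0, 30,6,0,0,0,0, 28,6,0,0,0,0, 20,4,0,0,0,0]'
python3 -m creep '[0,0,0,0,0,0, 0,0,0,0,0,0]'
python3 - <<'E'
from h import *
need([.513,.447,.094],15)
from plant import *
import cv2
d=snapshot("scene");cv2.imwrite("pics/sc7.png",cv2.resize(d["color"][90:250,330:490,::-1],None,fx=3.7,fy=3.7,interpolation=2))
d=snapshot("top");cv2.imwrite("pics/t7.png",cv2.resize(d["color"][130:270,60:220,::-1],None,fx=3.7,fy=3.7,interpolation=2))
E
```

```text
clock: 7.47
tool_pos: [0.5052, 0.4446, 0.1608]
eef_rot: [0.609, 0.793, -0.003, -0.002]
contact_force: [-0.7, 0.2, -2.2]
opening: 0.176
clock: 7.63
tool_pos: [0.5016, 0.4509, 0.1581]
eef_rot: [0.606, 0.796, -0.003, -0.004]
contact_force: [0.1, -1.0, -1.9]
opening: 0.177
t 7.6333 pos [0.5016 0.4509 0.1581] F [ 0.1 -1.  -1.9] op 0.177 shift [-7.  10.5 64. ] turn [-0.52 -0.21  0.41]
```

View pics/sc7.png

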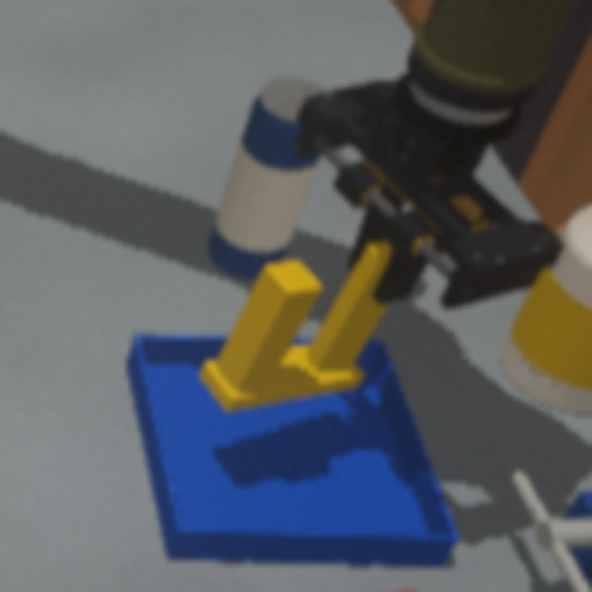

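View pics/t7.png

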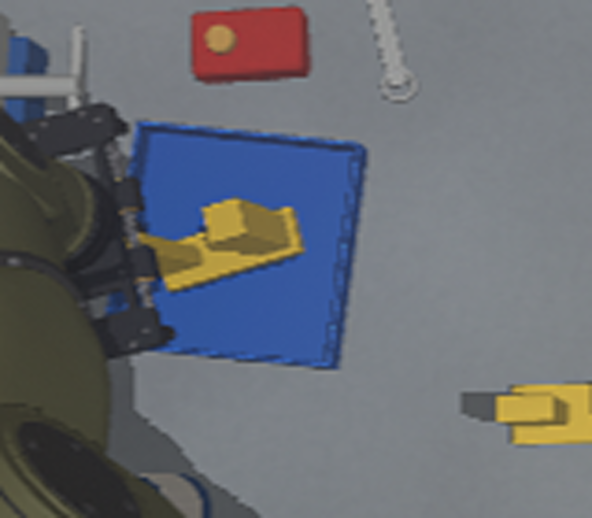

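```bash

python3 -m creep '[-7,10,10,-0.5,0,0, 0,0,15,0,0,0, 0,0,15,0,0,0, 0,0,8,0,0,0, 0,0,0,0,0,0]'
python3 - <<'E'
from h import *
need([.513,.447,.094],15)
E
```

```text
clock: 8.15
tool_pos: [0.5205, 0.4348, 0.107]
eef_rot: [0.611, 0.792, 0.0, 0.002]
contact_force: [0.3, 0.2, -1.5]
opening: 0.175
t 8.15 pos [0.5205 0.4348 0.107 ] F [ 0.3  0.2 -1.5] op 0.175 shift [13.7 -4.2 13. ] turn [ 0.14  0.18 -0.31]
```

```bash

python3 -m creep '[2,0,4,0,0,0, 0,0,3,0,0,0, 0,0,3,0,0,0]'
python3 -m creep '[0,0,2,0,0,0, 0,0,1.5,0,0,0]'
python3 - <<'E'
from h import *
need([.513,.447,.094],15)
E
```

```text
clock: 8.4
tool_pos: [0.5228, 0.4337, 0.0969]
eef_rot: [0.613, 0.79, 0.0, 0.003]
contact_force: [0.1, -0.4, -3.1]
opening: 0.174
clock: 8.57
tool_pos: [0.5234, 0.4339, 0.0943]
eef_rot: [0.613, 0.79, 0.001, 0.003]
contact_force: [-2.5, -2.1, 10.6]
opening: 0.178
t 8.5667 pos [0.5234 0.4339 0.0943] F [-2.5 -2.1 10.6] op 0.178 shift [15.2 -6.8  0.2] turn [ 0.32  0.25 -0.57]
```

Contact at the expected height. Check that it sits flat, then release slowly.

```bash

python3 -m creep '[0,0,0.7,0,0,0, 0,0,0.3,0,0,0]'
python3 - <<'E'
from plant import *
import cv2
d=snapshot("scene");cv2.imwrite("pics/sc8.png",cv2.resize(d["color"][90:250,330:490,::-1],None,fx=3.7,fy=3.7,interpolation=2))
E
```

```text
clock: 8.73
tool_pos: [0.5233, 0.4342, 0.0946]
eef_rot: [0.612, 0.79, 0.001, 0.003]
contact_force: [-0.4, -0.1, -1.6]
opening: 0.175
```

View pics/sc8.png

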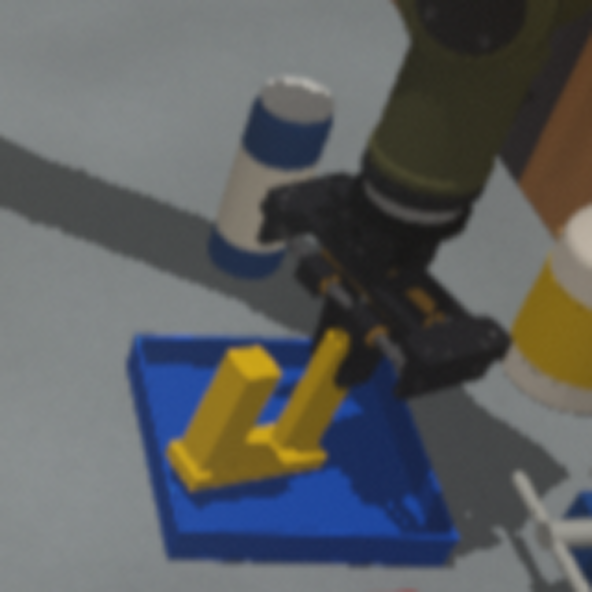

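```bash

python3 -m creep '[0,0,2,0,0,0, 0,0,1.5,0,0,0]'
python3 -m creep '[0,0,2,0,0,0, 0,0,1.5,0,0,0]'
python3 -m creep '[0,0,1.5,0,0,0, 0,0,1.5,0,0,0]'
python3 - <<'E'
from plant import *
import cv2
d=snapshot("scene");cv2.imwrite("pics/sc9.png",cv2.resize(d["color"][90:250,330:490,::-1],None,fx=3.7,fy=3.7,interpolation=2))
E
```

```text
clock: 8.95
tool_pos: [0.5239, 0.4349, 0.0942]
eef_rot: [0.612, 0.791, 0.002, 0.003]
contact_force: [-2.2, -2.2, 9.5]
opening: 0.178
clock: 9.12
tool_pos: [0.5238, 0.4348, 0.0943]
eef_rot: [0.612, 0.791, 0.002, 0.003]
contact_force: [-3.3, -1.9, 6.5]
opening: 0.177
clock: 9.28
tool_pos: [0.5238, 0.4347, 0.0943]
eef_rot: [0.612, 0.791, 0.002, 0.003]
contact_force: [-2.9, -2.0, 8.2]
opening: 0.174
```

View pics/sc9.png

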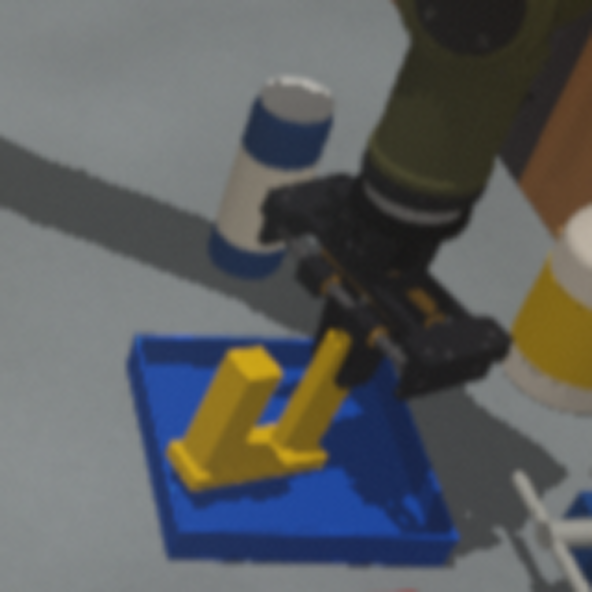

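```bash

python3 -m creep '[0,0,0.5,0,0,0, 0,0,0.5,0,0,0, 0,0,0.5,0,0,0, 0,0,0,0,0,0, 0,0,0,0,0,0]' 60
python3 - <<'E'
from plant import *
import cv2
d=snapshot("scene");cv2.imwrite("pics/sc10.png",cv2.resize(d["color"][90:250,330:490,::-1],None,fx=3.7,fy=3.7,interpolation=2))
E
```

```text
clock: 9.75
tool_pos: [0.525, 0.4363, 0.0939]
eef_rot: [0.612, 0.791, 0.005, 0.004]
contact_force: [-1.4, -0.5, 0.5]
opening: 0.529
```

View pics/sc10.png

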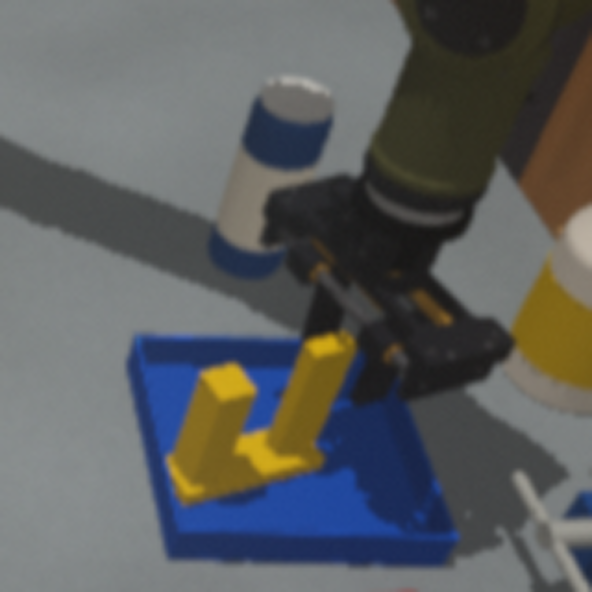

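```bash

python3 -m creep '[0,0,-8,0,0,0, 0,0,-20,0,0,0, 0,0,-30,0,0,0, 0,0,-35,0,0,0, 0,0,-35,0,0,0]'
python3 - <<'E'
from h import *
from plant import *
need([.5473,-.0176,.23],105)
need([.5473,-.0176,.23],-75)
print(get_state()["q"].round(2))
y=np.radians(15);R2=np.array([[np.cos(y),-np.sin(y)],[np.sin(y),np.cos(y)]])
o=np.array([.5544,-.0208])-R2@[-.151,.110];print("carb o",o)
t=lambda x,y,z:R2.T@(atz("top",210+x/4.5,80+y/4.5,z)[:2]-o)
print(t(228,405,0),t(432,350,0),"bowl",t(278,370,.09),t(418,325,.09),"bowl top",t(272,335,.13))
import cv2
for n in("scene","top"):
    d=snapshot(n);cv2.imwrite(f"pics/{n}11.png",d["color"][:,:,::-1])
E
```

```text
clock: 10.22
tool_pos: [0.5188, 0.4324, 0.2178]
eef_rot: [0.612, 0.791, -0.005, 0.002]
contact_force: [0.5, 0.8, 0.3]
opening: 0.68
t 10.2167 pos [0.5188 0.4324 0.2178] F [0.5 0.8 0.3] op 0.68 shift [-442.8  -85.5   -7.6] turn [ -0.68   0.17 -90.45]
t 10.2167 pos [0.5188 0.4324 0.2178] F [0.5 0.8 0.3] op 0.68 shift [-442.8  -85.5   -7.6] turn [ 0.17  0.68 89.55]
[-0.83  0.79  0.13  1.42 -0.1   0.95 -0.42]
carb o [ 0.72872489 -0.08797017]
[-0.09753304  0.07778781] [-0.09728952 -0.08190391] bowl [-0.09922855  0.04432073] [-0.09396461 -0.06015288] bowl top [-0.08241106  0.04607619]
```

View pics/scene11.png

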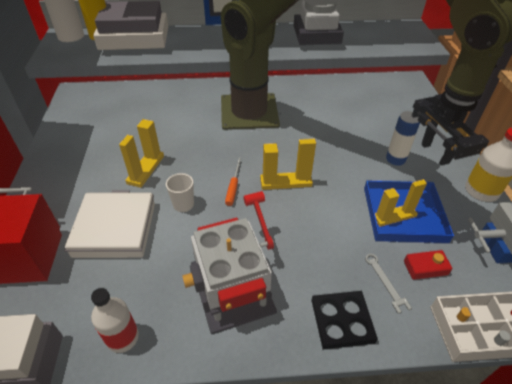

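View pics/top11.png

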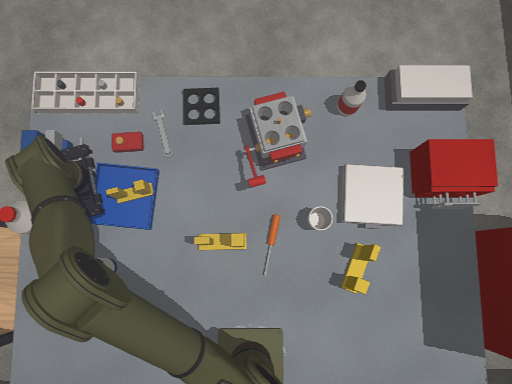

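```bash

python3 -m creep '[-10,0,-3,0,0,7.1, -10,0,-3,0,0,7.1, -10,0,-3,0,0,7.1, -10,0,0,0,0,7.1, -10,0,0,0,0,7.1]' 0 20
python3 -m creep '[0,0,0,0,0,7.1, 0,0,0,0,0,7.1, 0,0,0,0,0,7.1, 0,0,0,0,0,7.1, 0,0,0,0,0,7.1]'
python3 -m creep '[0,0,0,0,0,7.1, 0,0,0,0,0,7.1, 0,0,0,0,0,4.3]'
python3 - <<'E'
from h import *
from plant import *
need([.5473,-.0176,.23],-75)
print(get_state()["q"].round(2))
E
```

```text
clock: 10.73
tool_pos: [0.5228, 0.3882, 0.2364]
eef_rot: [0.826, 0.564, 0.007, 0.0]
contact_force: [-0.9, 0.2, -0.2]
opening: 0.326
clock: 11.15
tool_pos: [0.5223, 0.3841, 0.2371]
eef_rot: [0.959, 0.282, 0.006, -0.001]
contact_force: [-0.2, 0.6, -0.1]
opening: 0.005
clock: 11.4
tool_pos: [0.5216, 0.3841, 0.2369]
eef_rot: [0.993, 0.121, 0.005, -0.002]
contact_force: [-0.3, -0.5, 0.5]
opening: 0.001
t 11.4 pos [0.5216 0.3841 0.2369] F [-0.3 -0.5  0.5] op 0.001 shift [-71.4 396.2   4.9] turn [-0.18 -0.6  -1.12]
[-1.    0.78  0.58  1.53 -0.49  0.96 -1.61]
```

```bash

python3 -m creep '[-6,36,0,0,-0.6,-1, -6,36,0,0,0,0, -6,36,0,0,0,0, -6,36,0,0,0,0, -6,36,0,0,0,0]'
python3 -m creep '[-6,36,0,0,0,0, -6,36,0,0,0,0, -6,36,0,0,0,0, -6,30,0,0,0,0, 0,0,0,0,0,0]'
python3 - <<'E'
from h import *
from plant import *
need([.5473,-.0176,.18],-75)
print(get_state()["q"].round(2))
E
```

```text
clock: 11.82
tool_pos: [0.5356, 0.2108, 0.2328]
eef_rot: [0.99, 0.14, -0.001, -0.005]
contact_force: [0.6, 0.3, 0.2]
opening: 0.004
clock: 12.23
tool_pos: [0.5504, 0.0556, 0.2327]
eef_rot: [0.991, 0.135, -0.0, -0.002]
contact_force: [-0.7, 0.4, 0.8]
opening: 0.008
t 12.2333 pos [0.5504 0.0556 0.2327] F [-0.7  0.4  0.8] op 0.008 shift [-22.5  70.   52.3] turn [-0.26 -0.01  0.48]
[-0.48  0.65  0.51  1.81 -0.43  0.79 -1.05]
```

```bash

python3 -m creep '[-8,24,0,0,0,0.4, -7,23,0,0,0,0, -6,18,0,0,0,0, 0,0,0,0,0,0, 0,0,0,0,0,0]'
python3 - <<'E'
from h import *
from plant import *
need([.5473,-.0176,.18],-75)
E
python3 -m creep '[0,0,0,0,0,0, 0,0,0,0,0,0]'
python3 - <<'E'
from h import *
from plant import *
need([.5473,-.0176,.18],-75)
import cv2
d=snapshot("scene");cv2.imwrite("pics/sc12.png",cv2.resize(d["color"][130:290,180:340,::-1],None,fx=3.7,fy=3.7,interpolation=2))
E
```

```text
clock: 12.65
tool_pos: [0.547, -0.0156, 0.2323]
eef_rot: [0.992, 0.129, 0.0, -0.003]
contact_force: [0.9, 0.9, 0.1]
opening: 0.006
t 12.65 pos [ 0.547  -0.0156  0.2323] F [0.9 0.9 0.1] op 0.006 shift [-0.2  2.3 52.3] turn [-0.36 -0.06 -0.12]
clock: 12.82
tool_pos: [0.5471, -0.0134, 0.2322]
eef_rot: [0.991, 0.13, 0.0, -0.004]
contact_force: [-0.2, 1.1, -0.5]
opening: 0.003
t 12.8167 pos [ 0.5471 -0.0134  0.2322] F [-0.2  1.1 -0.5] op 0.003 shift [-0.9  4.5 52.2] turn [-0.44 -0.06 -0.01]
```

View pics/sc12.png

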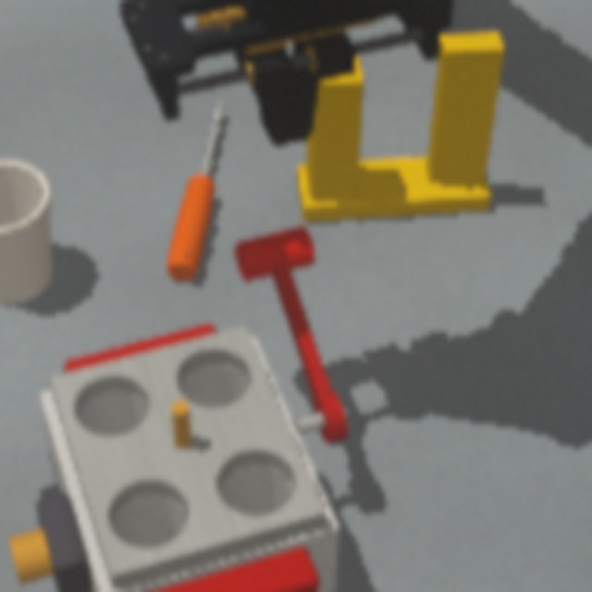

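```bash

python3 -m creep '[0,4,12,-0.4,0,0, 0,0,20,0,0,0, 0,0,20,0,0,0, 0,0,12,0,0,0, 0,0,0,0,0,0]'
python3 - <<'E'
from h import *
from plant import *
need([.5473,-.0176,.15],-75)
import cv2
d=snapshot("scene");cv2.imwrite("pics/sc13.png",cv2.resize(d["color"][130:290,180:340,::-1],None,fx=3.7,fy=3.7,interpolation=2))
E
```

```text
clock: 13.28
tool_pos: [0.5507, -0.0087, 0.1665]
eef_rot: [0.991, 0.137, 0.003, -0.002]
contact_force: [0.4, -0.1, 0.9]
opening: 0.002
t 13.2833 pos [ 0.5507 -0.0087  0.1665] F [ 0.4 -0.1  0.9] op 0.002 shift [-5.8  7.7 16.5] turn [-0.17 -0.35  0.71]
```

View pics/sc13.png

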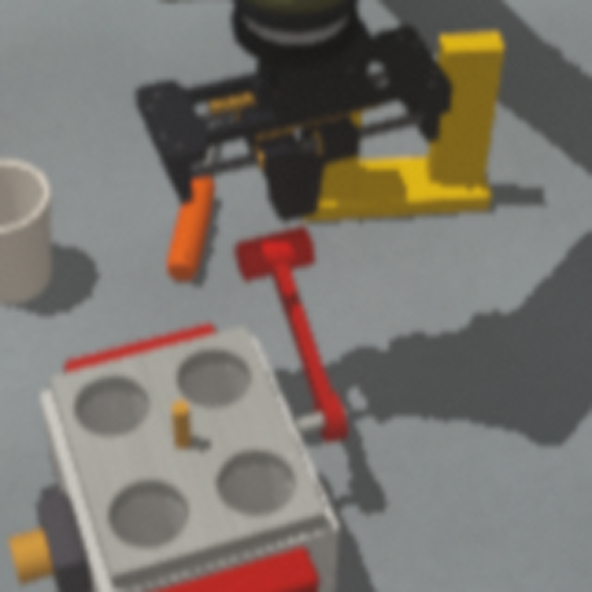

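```bash

python3 -m creep '[-5,9,5,0,-0.3,0.7, 0,1,0,0,0,0, 0,0,0,0,0,0]'
python3 - <<'E'
from h import *
from plant import *
need([.5473,-.0176,.145],-75)
E
```

```text
clock: 13.58
tool_pos: [0.5502, -0.019, 0.1635]
eef_rot: [0.991, 0.132, 0.002, -0.001]
contact_force: [-0.0, 0.1, 0.2]
opening: 0.007
t 13.5833 pos [ 0.5502 -0.019   0.1635] F [-0.   0.1  0.2] op 0.007 shift [-2.5 -2.  18.5] turn [-0.14 -0.23  0.12]
```

```bash

python3 -m creep '[-3,-1,6,0,-0.2,0, 0,0,6,0,0,0, 0,0,5,0,0,0]'
python3 - <<'E'
from h import *
from plant import *
need([.5473,-.0176,.145],-75)
E
```

```text
clock: 13.83
tool_pos: [0.5485, -0.0195, 0.1477]
eef_rot: [0.991, 0.131, 0.003, -0.001]
contact_force: [-0.3, 0.2, -0.3]
opening: 0.001
t 13.8333 pos [ 0.5485 -0.0195  0.1477] F [-0.3  0.2 -0.3] op 0.001 shift [-0.7 -2.1  2.7] turn [-0.03 -0.3   0.07]
```

```bash

python3 -m creep '[-1,-1,5,0,-0.3,0, 0,0,6,0,0,0, 0,0,7,0,0,0, 0,0,8,0,0,0]'
python3 - <<'E'
from h import *
from plant import *
need([.5473,-.0176,.06],-75)
import cv2
d=snapshot("scene");cv2.imwrite("pics/sc14.png",cv2.resize(d["color"][130:290,180:340,::-1],None,fx=3.7,fy=3.7,interpolation=2))
E
```

```text
clock: 14.17
tool_pos: [0.5428, -0.0203, 0.1203]
eef_rot: [0.991, 0.13, -0.004, -0.001]
contact_force: [-4.8, -1.5, 6.1]
opening: 0.007
t 14.1667 pos [ 0.5428 -0.0203  0.1203] F [-4.8 -1.5  6.1] op 0.007 shift [ 5.5 -1.3 60.3] turn [-0.12  0.45 -0.03]
```

View pics/sc14.png

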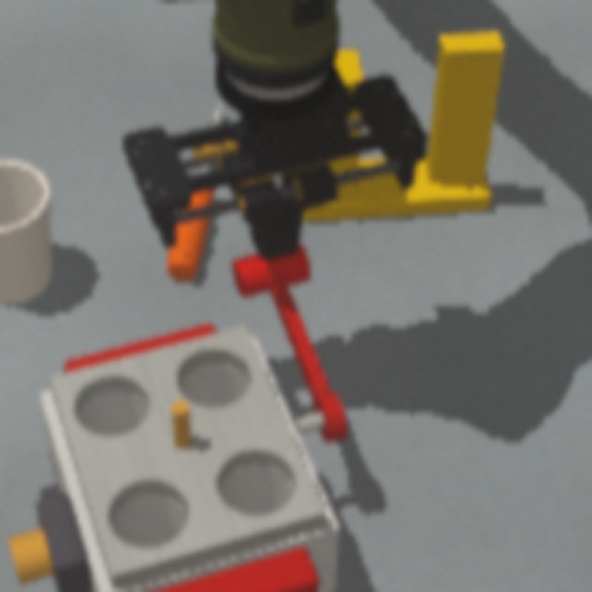

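```bash

python3 -m creep '[4,0,7,0,0.3,0, 2,0,7,0,0,0, 1,0,7,0,0,0, 1,0,7,0,0,0]'
python3 - <<'E'
from h import *
need([.5473,-.0176,.06],-75)
E
```

```text
clock: 14.55
tool_pos: [0.5442, -0.0202, 0.0902]
eef_rot: [0.992, 0.129, -0.007, -0.001]
contact_force: [-3.3, -1.1, 7.4]
opening: 0.006
t 14.55 pos [ 0.5442 -0.0202  0.0902] F [-3.3 -1.1  7.4] op 0.006 shift [ 4.1 -1.6 30.1] turn [-0.27  0.79 -0.22]
```

```bash

python3 -m creep '[3,0,7,0,0.8,0, 2,0,7,0,0,0, 2,0,6,0,0,0]'
python3 - <<'E'
from h import *
need([.550,-.0176,.06],-75)
from plant import *
import cv2
d=snapshot("scene");cv2.imwrite("pics/sc15.png",cv2.resize(d["color"][130:290,180:340,::-1],None,fx=3.7,fy=3.7,interpolation=2))
E
```

```text
clock: 14.8
tool_pos: [0.5466, -0.0195, 0.0694]
eef_rot: [0.992, 0.128, -0.004, -0.003]
contact_force: [-4.0, -0.5, 8.1]
opening: 0.01
t 14.8 pos [ 0.5466 -0.0195  0.0694] F [-4.  -0.5  8.1] op 0.01 shift [ 3.8 -0.9  9.4] turn [-0.4   0.4  -0.34]
```

View pics/sc15.png

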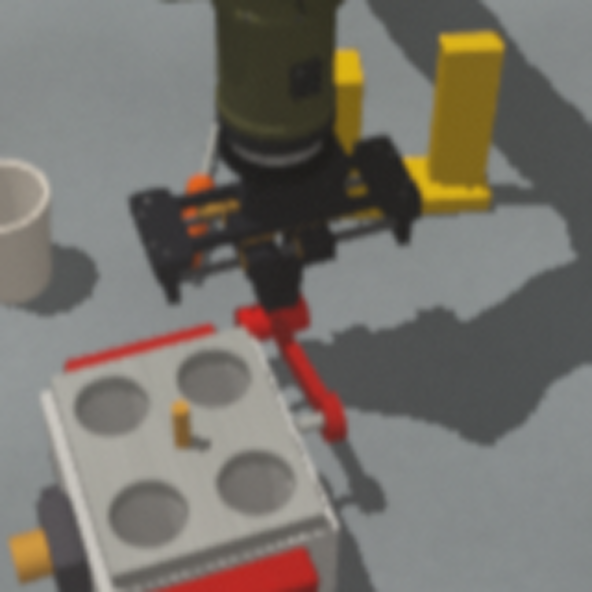

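```bash

python3 -m creep '[4,0,6,0,0.4,0, 2,0,4,0,0,0]'
python3 -m creep '[2,0,4,0,0,0, 1,0,4,0,0,0]'
python3 - <<'E'
from h import *
need([.550,-.0176,.06],-75)
E
```

```text
clock: 15.02
tool_pos: [0.5496, -0.0188, 0.0597]
eef_rot: [0.992, 0.127, -0.003, -0.004]
contact_force: [-11.0, 0.4, 46.1]
opening: 0.006
clock: 15.18
tool_pos: [0.5496, -0.0189, 0.0592]
eef_rot: [0.992, 0.125, -0.004, -0.007]
contact_force: [-13.5, 1.3, 54.5]
opening: 0.004
t 15.1833 pos [ 0.5496 -0.0189  0.0592] F [-13.5   1.3  54.5] op 0.004 shift [ 0.7 -1.1 -0.8] turn [-0.8   0.38 -0.62]
```

```bash

python3 -m creep '[0,0,3,0,0,0, 0,0,2.5,0,0,0, 0,0,2.5,0,0,0, 0,0,2.5,0,0,0, 0,0,2.5,0,0,0]'
python3 -m creep '[0,0,2.5,0,0,0, 0,0,2.5,0,0,0, 0,0,2.5,0,0,0, 0,0,2.5,0,0,0, 0,0,2.5,0,0,0]'
python3 - <<'E'
from h import *
need([.550,-.0176,.06],-75)
from plant import *
import cv2
d=snapshot("scene");cv2.imwrite("pics/sc16.png",cv2.resize(d["color"][130:290,180:340,::-1],None,fx=3.7,fy=3.7,interpolation=2))
E
```

```text
clock: 15.6
tool_pos: [0.5494, -0.0189, 0.0606]
eef_rot: [0.992, 0.123, -0.0, -0.01]
contact_force: [-6.3, 0.6, 25.7]
opening: 0.008
clock: 16.02
tool_pos: [0.5494, -0.0188, 0.0605]
eef_rot: [0.992, 0.122, 0.003, -0.013]
contact_force: [-5.7, 0.7, 27.5]
opening: 0.002
t 16.0167 pos [ 0.5494 -0.0188  0.0605] F [-5.7  0.7 27.5] op 0.002 shift [ 0.9 -1.   0.6] turn [-1.38 -0.55 -1.01]
```

View pics/sc16.png

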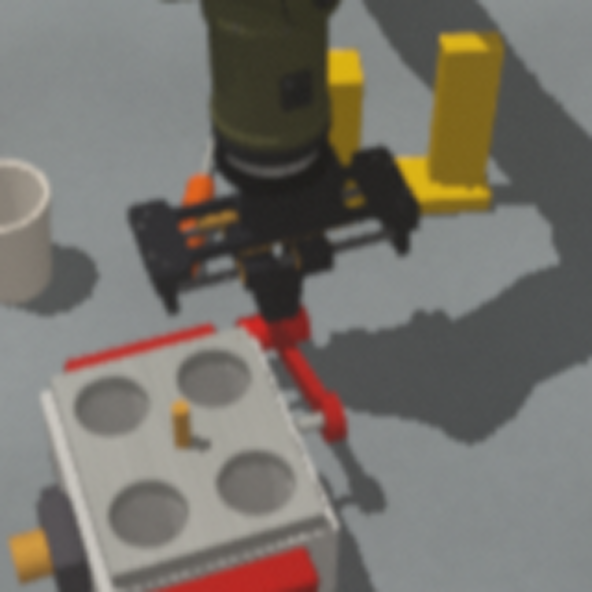

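```bash

python3 -m creep '[0,0,3,-0.3,0,0, 0,0,3,0,0,0, 0,0,3,0,0,0, 0,0,3,0,0,0, 0,0,3,0,0,0]'
python3 -m creep '[0,0,3,0,0,0, 0,0,3,0,0,0, 0,0,3,0,0,0, 0,0,3,0,0,0, 0,0,3,0,0,0]'
python3 - <<'E'
from h import *
need([.550,-.0176,.06],-75)
E
```

```text
clock: 16.48
tool_pos: [0.5494, -0.0188, 0.0603]
eef_rot: [0.993, 0.12, 0.008, -0.013]
contact_force: [-8.4, 0.4, 30.0]
opening: 0.005
clock: 16.9
tool_pos: [0.5494, -0.0188, 0.0602]
eef_rot: [0.993, 0.118, 0.012, -0.016]
contact_force: [-8.3, 0.0, 32.4]
opening: 0.006
t 16.9 pos [ 0.5494 -0.0188  0.0602] F [-8.3  0.  32.4] op 0.006 shift [ 0.9 -1.   0.3] turn [-1.68 -1.6  -1.4 ]
```

```bash

python3 -m creep '[0,0,1,-0.3,-0.3,-0.2, 0,0,-1,-0.3,-0.3,-0.2, 0,0,-3,-0.3,-0.3,-0.2, 0,0,-3,-0.3,-0.3,-0.2, 0,0,-3,-0.2,-0.2,-0.2]'
python3 -m creep '[-0.5,0,-3,0,0,0, -0.5,0,-3,0,0,0, -0.5,0,-3,0,0,0, -0.5,0,-3,0,0,0, -0.5,0,-3,0,0,0]'
python3 - <<'E'
from h import *
need([.5475,-.0176,.144],-75)
E
```

```text
clock: 17.32
tool_pos: [0.5473, -0.0194, 0.0743]
eef_rot: [0.992, 0.126, 0.001, -0.004]
contact_force: [-1.9, -0.6, 6.6]
opening: 0.004
clock: 17.73
tool_pos: [0.5471, -0.0195, 0.0922]
eef_rot: [0.992, 0.126, 0.003, -0.004]
contact_force: [-0.6, 0.6, 6.3]
opening: 0.005
t 17.7333 pos [ 0.5471 -0.0195  0.0922] F [-0.6  0.6  6.3] op 0.005 shift [  1.3  -2.1 -51.8] turn [-0.4  -0.46 -0.53]
```

In contact, rising at about 40 mm/s. Continue.

```bash

python3 -m creep '[0,0,-3,0,-0.4,0, 0,0,-3,0,0,0, 0,0,-3,0,0,0, 0,0,-3,0,0,0, 0,0,-3,0,0,0]'
python3 -m creep '[0.5,0,-3,0,0,0, 0.5,0,-3,0,0,0, 0.5,0,-3,0,0,0, 0.5,0,-3,0,0,0]'
python3 - <<'E'
from h import *
need([.5475,-.0176,.144],-75)
E
```

```text
clock: 18.15
tool_pos: [0.5492, -0.0189, 0.1097]
eef_rot: [0.992, 0.126, 0.002, -0.004]
contact_force: [0.0, 1.5, 4.7]
opening: 0.002
clock: 18.48
tool_pos: [0.5526, -0.018, 0.1231]
eef_rot: [0.992, 0.126, 0.004, -0.004]
contact_force: [-0.1, 0.2, 3.5]
opening: 0.009
t 18.4833 pos [ 0.5526 -0.018   0.1231] F [-0.1  0.2  3.5] op 0.009 shift [ -4.6  -1.8 -20.9] turn [-0.4  -0.46 -0.5 ]
```

```bash

python3 -m creep '[0,0,-3,0,-0.4,0, 0,0,-3,0,0,0, 0,0,-3,0,0,0, 0,0,-2.5,0,0,0]'
python3 -m creep '[0,0,-2,0,0,0, 0,0,-2,0,0,0, 0,0,-2,0,0,0, 0,0,-2,0,0,0]'
python3 - <<'E'
from h import *
need([.5475,-.0176,.144],-75)
E
```

```text
clock: 18.82
tool_pos: [0.5558, -0.0173, 0.1362]
eef_rot: [0.992, 0.127, 0.003, -0.003]
contact_force: [1.8, 0.6, 2.9]
opening: 0.004
clock: 19.15
tool_pos: [0.5556, -0.0173, 0.1448]
eef_rot: [0.992, 0.127, 0.002, -0.003]
contact_force: [-0.5, -0.6, -0.2]
opening: 0.006
t 19.15 pos [ 0.5556 -0.0173  0.1448] F [-0.5 -0.6 -0.2] op 0.006 shift [-8.  -1.7  0.7] turn [-0.31 -0.32 -0.41]
```

Force has gone to zero at 144 mm, which is the lever's rest height. Now retreat upwards and look.

```bash

python3 -m creep '[0,0,-5,0,0,0, 0,0,-12,0,0,0, -5,0,-25,0,0,0, -8,0,-30,0,0,0, -5,0,-30,0,0,0]'
python3 -m creep '[-10,0,-10,0,0,0, 0,0,0,0,0,0, 0,0,0,0,0,0]'
python3 - <<'E'
from h import *
need([.5475,-.0176,.144],-75)
from plant import *
import cv2
for n in("scene","top"):
    d=snapshot(n);cv2.imwrite(f"pics/{n}17.png",cv2.resize(d["color"][:,:,::-1],None,fx=1.5,fy=1.5))
print(find_in("roller","scene"))
E
```

```text
clock: 19.57
tool_pos: [0.5297, -0.022, 0.2434]
eef_rot: [0.992, 0.127, -0.009, -0.005]
contact_force: [0.2, -0.3, -0.2]
opening: 0.003
clock: 19.82
tool_pos: [0.5197, -0.0261, 0.2591]
eef_rot: [0.992, 0.126, -0.007, -0.004]
contact_force: [0.4, 0.2, -0.5]
opening: 0.008
t 19.8167 pos [ 0.5197 -0.0261  0.2591] F [ 0.4  0.2 -0.5] op 0.008 shift [ 3.050e+01 -1.000e-01  1.147e+02] turn [-0.61  0.73 -0.56]
[{'xy': [258.6, 210.8], 'score': 0.94}, {'xy': [409.1, 220.3], 'score': 0.27}]
```

View pics/scene17.png

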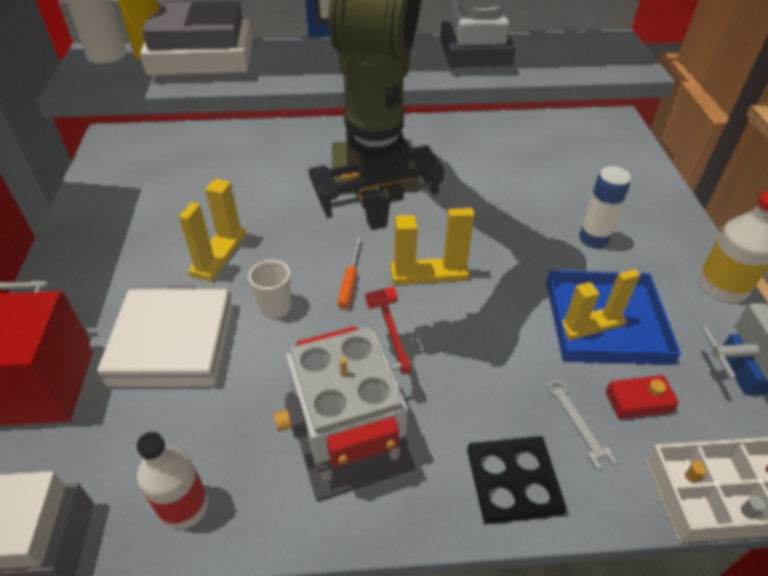

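View pics/top17.png

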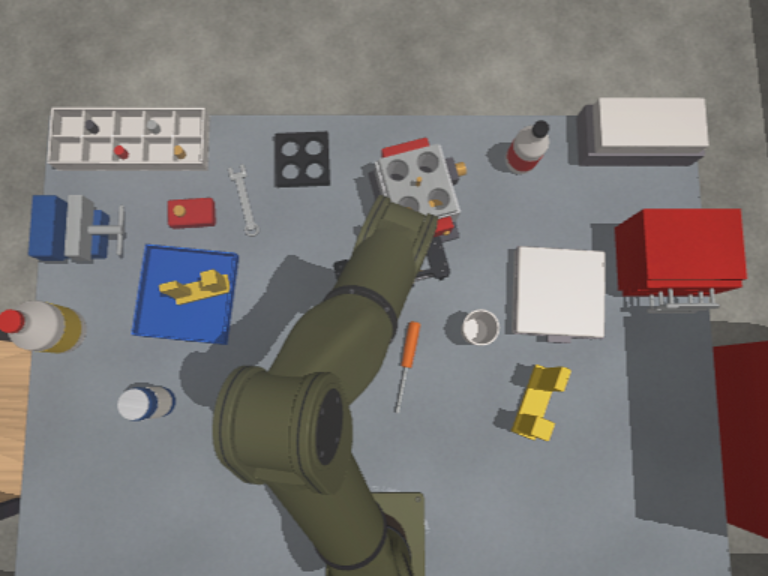

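The lever's roller is back at scene pixel (254, 198), where it was at the start. The chock stands upright in the tray, at about (600, 305) in the enlarged scene picture. The cup, screwdriver and other chocks are where they were.

```bash
python3 -c "
from plant import *
print(get_state()['qd'].round(3)); print(finish_job())"
```

```text
[ 0.001  0.01  -0.004 -0.005  0.    -0.    -0.001]
the job is handed in; nothing more can be done
None
```

The job is done and handed in at about 20 s, well inside the 62 s limit.

- **Chock:** I slid the small yellow chock about 100 mm sideways along its +y, clear of the roller, then lifted it. I lowered it into the tray until the floor took its weight and then opened the fingers. It had tilted slightly in the grip, so it settled a little as it was released. The last pictures show it upright inside the tray.
- **Lever press:** I pushed the roller down to its stop, with the fingertips at about 60 mm and 26–54 N, against about 10 N from the spring alone. I held it there for about 1.9 s.
- **Lever release:** I let it rise at about 40 mm/s, with the contact force falling steadily from 6.6 N to 0 at 144 mm, its rest height. In the last scene picture the roller is back at the pixel where it started.
- **Checks:** The cup, screwdriver, wrench, bowl and other chocks look unmoved in both last pictures. The arm was clear and touching nothing when I handed in.
- **Disagreements:** The two cameras differed by about 3–5 mm in y when I first measured. The arm also drifted a few millimetres between moves, which I corrected along the way. The highest wrist force I read was about 56 N, against the 120 N limit.

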